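Click the length stop into its notch and bring the offcut up to it

TASK

Set up the cutting fence for a repeat length: push the sliding stop (yellow thumb post) along the fence until it drops into the notch at the red tab, without gripping it. Then push the wooden offcut, flat on the bench, along the fence back towards the stop until its end rests against the stop's steel tongue, leaving the stop in its notch. Only push with the fingers; do not pinch or lift anything, and leave the things lying around where they are.

Things in the scene. Friction and masses are not known exactly. Their poses are not given: they have to be found in the camera images.
- fence: Aluminium fence bolted to the bench, a bar 480 mm long (along its own y), 30 mm thick (x) and 34 mm high, with 12 mm long black end caps, 40 mm high, at both ends. Origin: centre of its underside. Its front face, at x = -15 mm in its own frame, looks towards the robot. A wire shelf hangs 0.6 m above the bench beyond x = 0.58 m: keep the arm low.
- notch (a point): Middle of the notch in the steel strip on top of the fence, at the strip's top, 40 mm above the bench; axes parallel to the fence's. The notch is a 13 mm gap (along y) in the strip; a red tab sticks out behind the strip beside it. The strip sits differently along the fence each time: only this point (or the red tab) tells where the notch is.
- stop (a joint): Travel of the sliding stop in m along the fence's +y, 0 to 0.20; starts at 0 to 0.05, notch at 0.095 to 0.145. Friction about 2 N; the push is nearly constant till the notch. A sprung ball (radius 8 mm) under its middle rides on the strip and drops into the notch: over the last 6 mm the push falls away and the stop jumps home by itself. About 10 N either way along the fence drives it out again; if overrun, push it back.
- stop_post (a point): Centre of the yellow thumb post of the stop, 79 mm above the bench; axes parallel to the fence's. The post is 24 x 24 mm, from 64 to 94 mm above the bench, on a black carriage 40 mm (x) by 44 mm (y), 46 to 64 mm up, its middle 6 mm behind (+x) the post's. Push on the post's y = -12 mm face (or +12 mm to go back). Beside the carriage nothing on the fence is over 40 mm high.
- stop_index (a point): Point under the middle of the carriage (the ball), 40 mm above the bench, at the same y as the post's centre: coincides with the notch when the stop is home. A white line on the back of the carriage shows it.
- stop_face (a point): Middle of the +y face of the stop's steel tongue, which the offcut's end must meet, 20 mm above the bench; axes parallel to the fence's. The tongue hangs in front of the fence: 46 mm wide (x, from 17 to 63 mm in front of the fence's centre line), 16 mm thick (y), from 6 to 60 mm above the bench.
- offcut: Loose wooden offcut, 62 mm (x) by 120 mm (y, its length) by 38 mm high, 0.2 kg or so. Origin: centre of its underside. It lies flat in front of the fence, nearly parallel to it, 4 to 10 mm off its front face, on the +y side of the stop, with its near end 35 to 70 mm beyond the stop's tongue when that is home.
- tape_measure: Bystander: yellow tape measure, 37 x 83 x 68 mm, standing to the left of the fence. Origin: centre of its underside.
- sample_tin: Bystander: small purple and white round tin, 66 mm across and 85 mm high, to the right of the fence. Origin: centre of its underside.
- screwdriver: Bystander: yellow-handled screwdriver, 30 x 197 x 30 mm, lying just behind the fence. Origin: centre of its underside.
Things that resemble listed ones, but are neither listed nor needed, are in the scene too. Several things have the shape of the offcut; the one meant has the colours described above.

How it is judged:
By the outcome, as a careful person would: the job done as asked, in the order asked, and still so for the second after the job is handed in, with the robot touching nothing.
It also fails if it takes over 54 s, if anything falls off the work surface, if the arm or the gripper's body presses on something with over 40 N, if the wrist force passes 120 N, or if a joint passes its speed limit or range.

ROBOT

A 6-joint arm with a two-finger parallel gripper is mounted at the origin on a cart in front of the work surface, level with it; the furniture and walls round the work are solid. World frame = base frame: x ahead of the robot, y to its left, z up, the work surface at z = 0. Lengths are in m, angles in rad, forces in N, time in s.
With the tool pointing down it reaches from about 0.25 to 0.8 m from the base axis. Payload 3.9 kg.
Tool frame: the origin (TCP) lies at the very end of the fingers, on their centre line; the grasp point (between the pads) lies 19 mm behind it (r.pinch_z is the distance from the TCP to the grasp point, in m); z points along the fingers, y is the line along which they close (so a half turn about z gives the same grasp; the last joint's range is limited). The gripper opens to 85 mm and grips with 20 to 120 N. Pads are 22 mm wide; open, the fingers measure 114 mm over their backs; the gripper's body (76 mm by 85 mm) begins 54 mm behind the grasp point. The pads swing forward as they close: fully open they stand 13 mm farther back than shut.
Start: joints at [-1.132, 0.26, -0.138, 1.173, 0, 1.571], TCP at [0.223, -0.475, 0.231] pointing down, gripper open.
Joint ranges: [-2.78, 2.78], [-0.83, 1.72], [-1.28, 1.37], [-1.9, 2.12], [-1.57, 1.48], [-3.14, 3.14]. Speed limits (rad/s): [2.57, 2.57, 3.14, 3.14, 3.14, 3.14].

INTERFACE

Orientations are given as a 3x3 rotation matrix whose columns are the frame's x, y, z axes.
In Python, from workcell import r, optics, ticket gives the robot as it stands. The module is installed in compiled form; this text tells all that it offers.
- The arm moves only by the shell command python3 -m crank 'ROWS' [FORCE]. ROWS is JSON, a list of rows, each a list of 3 entries, a list of its own where there are three numbers: the shift along the tool's x, y, z in cm, then the turn, a rotation vector about the tool's x, y, z in degrees, then the opening, from 0 (shut) to 1 (fully open). In form: [[[dx, dy, dz], [rx, ry, rz], claw], ...]. A call has 1 to 12 rows; each row shifts and turns the commanded pose from where the row before left it, along the tool's axes as they then stand; what a row does not reach is not made up. A row lasts 1/10 s, in which the tool goes at most 50 mm and 8.59 degrees, less where a joint would pass 70% of its speed; a pose out of reach is approached as far as the arm can. A call is refused whole if a number of a shift passes 5 or a number of a turn 8.59, either way. A call with a gripper value outside its range is refused whole. The fingers move at their own pace and stop on an object; FORCE is the grip in N (left out, the last holds). Time passes only in rows, so rows that do not move let the fingers close. It gives the time, the measured TCP pose, the force, the opening and the grip force at its end, in the units of the state.
- r.observe(): the state, without advancing time (a new reading comes with each control period).
- optics.capture(name): name is "scene" or "top"; returns (picture, depth): 480x640x3 uint8, red, green, blue; 480x640 float32, m along the optical axis (not along the pixel's ray), 0 where there is no reading.
- optics.camera_model(name): a dict with "fx", "fy", "cx", "cy" (pixels), "R" (3x3) and "t" (3): a world point X has camera coordinates R X + t. Camera axes: x right, y down, z forward; pixel columns grow to the right and rows downward; lengths in m; the calibration is good to about 2 mm. A picture is of the moment at which its call begins. camera_model takes no time and is no camera call.
- ticket.sign_off(): hands the job in; it is judged then, once.
The state is a dict: "t": time; "qpos": joint angles; "joint_velocities": joint speeds; "tau": joint torques, N m; "ee_pos": TCP position; "ee_rot": TCP orientation; "wrist_force": force on the tool from outside, world axes, zero at the start; "ft_torque": the same for the moment, N m; "finger_gap": finger opening in m; "grasp_force": force on a finger pad.
Only numpy, scipy, OpenCV 4.12 (cv2) and the standard library are available. Lean on these libraries where they do the work, as an engineer would, in place of code of your own. Each camera call takes 0.05 s, during which the arm holds its last target. There are 200 camera calls.

## Working session

There is one attempt and no reset: what is moved stays moved. The work goes in short steps, Python scripts to look and compute and a shell command to move; the robot and the scene stay as the last step left them, time stands still between calls to the robot, and variables do not carry over. Pictures are saved under pics/ and viewed, at most 10 in all, crops included, and the job is handed in when it is done.

```bash
mkdir -p pics
python3 - <<'E'
from workcell import r, optics
import cv2,numpy as np
s=r.observe();print({k:np.round(v,3).tolist() for k,v in s.items()})
for n in("scene","top"):
    p,d=optics.capture(n);np.savez(f"pics/{n}0.npz",p=p,d=d)
    cv2.imwrite(f"pics/{n}0.png",p[:,:,::-1])
    m=optics.camera_model(n);print(n,{k:np.round(v,3).tolist() for k,v in m.items()})
E
```

```text
{'t': 0.0, 'qpos': [-1.132, 0.261, -0.139, 1.173, 0.0, 1.571], 'joint_velocities': [-0.001, 0.0, -0.002, -0.0, 0.001, 0.001], 'tau': [0.001, -40.568, 25.392, 0.019, 0.0, 0.0], 'ee_pos': [0.223, -0.475, 0.23], 'ee_rot': [[0.905, 0.425, -0.001], [0.425, -0.905, 0.002], [0.0, -0.002, -1.0]], 'wrist_force': [0.377, -0.334, 0.036], 'ft_torque': [-0.014, 0.014, 0.01], 'grasp_force': 0.0, 'finger_gap': 0.085}
scene {'fx': 480.236, 'fy': 480.236, 'cx': 314.021, 'cy': 234.069, 'R': [[0.461, -0.888, 0.007], [-0.528, -0.28, -0.801], [0.713, 0.366, -0.598]], 't': [-0.206, 0.288, 1.172]}
top {'fx': 621.432, 'fy': 621.432, 'cx': 322.357, 'cy': 235.616, 'R': [[-0.167, -0.986, -0.014], [-0.779, 0.141, -0.611], [0.604, -0.091, -0.791]], 't': [0.092, 0.396, 1.489]}
```

View pics/scene0.png

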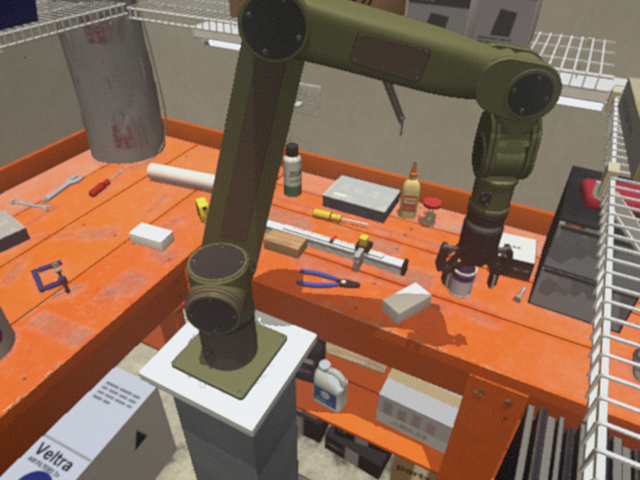

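View pics/top0.png

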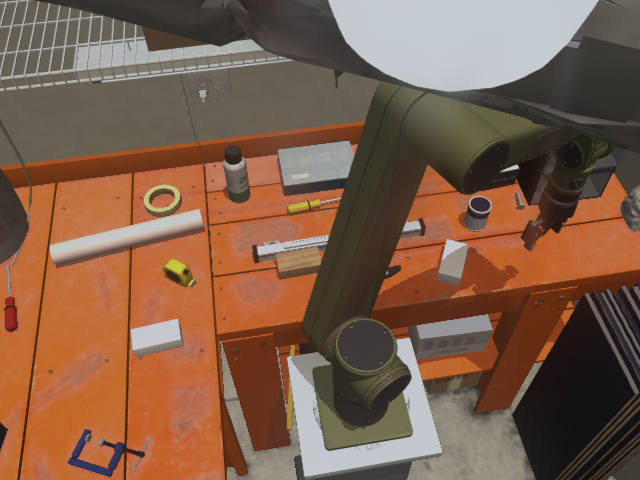

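The scene view shows the fence from about (270,225) to (403,265), with the yellow post at (363,240) and the offcut at (287,242). In the top view the end caps are at (262,253) and (420,229), and the arm hides the stop. I'll zoom in on both.

Run:
```python
import cv2,numpy as np
a=np.load("pics/scene0.npz")['p'][200:290,255:415,::-1];b=np.load("pics/top0.npz")['p'][205:290,245:435,::-1]
A=cv2.resize(a,None,fx=4,fy=4,interpolation=2)[:300];B=cv2.resize(b,None,fx=3.4,fy=3.4,interpolation=2)
h=np.zeros((300+B.shape[0],max(A.shape[1],B.shape[1]),3),np.uint8);h[:A.shape[0],:A.shape[1]]=A;h[300:,:B.shape[1]]=B
cv2.imwrite("pics/zoom0.png",h)
```

```text
(no output)
```

View pics/zoom0.png

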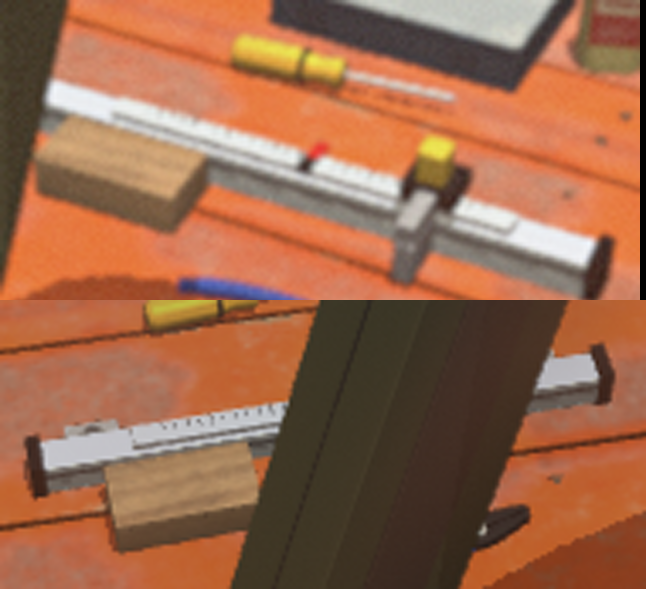

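The zoom shows the post at about scene (364,240), the notch gap and red tab at about (333,240), the tongue at about (357,260), and both end caps in the top view.

```bash
cat > h.py <<'E'
import numpy as np,cv2
from workcell import r,optics
def ray(n,u,v,z):
    m=optics.camera_model(n);R=np.array(m['R']);t=np.array(m['t'])
    c=-R.T@t;d=R.T@np.array([(u-m['cx'])/m['fx'],(v-m['cy'])/m['fy'],1]);return c+d*(z-c[2])/d[2]
def blob(p,lo,hi,box):
    u0,v0,u1,v1=box;h=cv2.cvtColor(p[v0:v1,u0:u1],cv2.COLOR_RGB2HSV);k=cv2.inRange(h,np.array(lo),np.array(hi))
    v,u=np.nonzero(k);return u+u0,v+v0
def frame(a):
    a=np.array(a);return a
E
python3 - <<'E'
from h import *
S=lambda x,y,z:ray("scene",255+x/4-.375,200+y/4-.375,z)
T=lambda x,y,z:ray("top",245+x/3.4-.35,205+(y-300)/3.4-.35,z)
L=T(36,454,.04);Rr=T(602,361,.04)
print("caps",L,Rr,np.linalg.norm(L-Rr))
L2=T(36,437,.04);R2=T(597,347,.04);print("cap back",L2,R2)
y=(L-Rr)[:2];y/=np.linalg.norm(y);x=np.array([y[1],-y[0]]);c=(L+Rr)[:2]/2
print("y",y,"x",x,"yaw",np.degrees(np.arctan2(-y[0],y[1])),"c",c)
def f(n,P):
    q=P[:2]-c;print(n,np.round(P,4),"fence xy mm",np.round([q@x*1000,q@y*1000],1))
f("notch",S(309,162,.04));f("tab",S(319,150,.04))
f("post top",S(436,147,.094))
p=np.load("pics/scene0.npz")['p']
u,v=blob(p,(22,120,100),(35,255,255),(350,225,385,255));print(u.mean(),v.mean(),len(u));f("post c",ray("scene",u.mean(),v.mean(),.082))
f("tongue bottom left(+y face) ",S(393,280,.006));f("tongue bot right",S(411,282,.006))
f("capR scene",S(600,245,.04))
for n,(a,b) in dict(farleft=(105,463),farright=(250,447),nearright=(259,497),nearleft=(118,520)).items(): f("off "+n,T(a,b,.038))
for n,(a,b) in dict(bl=(62,112),br=(207,157),fr=(178,202),fl=(37,160)).items(): f("offS "+n,S(a,b,.038))
d=np.load("pics/top0.npz")['d'];print(d[268,298])
E
```

```text
caps [0.46260832 0.20289776 0.04      ] [ 0.47487652 -0.27430909  0.04      ] 0.47736452072511415
cap back [0.47983568 0.20114183 0.04      ] [ 0.4902811  -0.27415384  0.04      ]
y [-0.02569985  0.9996697 ] x [0.9996697  0.02569985] yaw 1.4726553444837904 c [ 0.46874242 -0.03570567]
notch [ 0.4747 -0.0473  0.04  ] fence xy mm [  5.7 -11.7]
tab [ 0.4921 -0.0475  0.04  ] fence xy mm [ 23.  -12.4]
post top [ 0.4699 -0.1503  0.094 ] fence xy mm [  -1.8 -114.6]
363.5 237.0 40
post c [ 0.482  -0.1457  0.082 ] fence xy mm [  10.4 -110.3]
tongue bottom left(+y face)  [ 0.4156 -0.1454  0.006 ] fence xy mm [ -56.  -108.3]
tongue bot right [ 0.4197 -0.158   0.006 ] fence xy mm [ -52.2 -121. ]
capR scene [ 0.4844 -0.2767  0.04  ] fence xy mm [   9.5 -241.4]
off farleft [0.4451 0.1487 0.038 ] fence xy mm [-18.9 184.9]
off farright [0.4402 0.0302 0.038 ] fence xy mm [-26.8  66.6]
off nearright [0.3898 0.0312 0.038 ] fence xy mm [-77.2  68.9]
off nearleft [0.3876 0.1453 0.038 ] fence xy mm [-76.5 183. ]
offS bl [0.4441 0.1552 0.038 ] fence xy mm [-19.7 191.5]
offS br [0.446  0.0259 0.038 ] fence xy mm [-21.1  62.1]
offS fr [0.3871 0.0188 0.038 ] fence xy mm [-80.2  56.6]
offS fl [0.3817 0.1392 0.038 ] fence xy mm [-82.6 177.1]
1.6838986
```

```bash
python3 -m crank '[[[0,0,0],[0,0,7.9],0],[[0,0,0],[0,0,7.9],0],[[0,0,0],[0,0,7.9],0],[[2.8,-2.82,0],[0,0,0],0],[[2.8,-2.82,0],[0,0,0],0],[[2.8,-2.82,0],[0,0,0],0],[[2.8,-2.82,0],[0,0,0],0],[[2.8,-2.82,0],[0,0,0],0],[[2.8,-2.82,0],[0,0,0],0],[[2.8,-2.82,0],[0,0,0],0],[[2.8,-2.82,0],[0,0,0],0],[[2.8,-2.82,0],[0,0,0],0]]'; python3 -m crank '[[[0,0,3],[0,0,0],0],[[0,0,3],[0,0,0],0],[[0,0,0],[0,0,0],0],[[0,0,0],[0,0,0],0]]'
python3 - <<'E'
from h import *
o=[]
for n,(u,v) in dict(scene=(250,180),top=(290,170)).items():
    p,d=optics.capture(n);np.savez(f"pics/{n}1.npz",p=p,d=d);o.append(cv2.resize(p[v:v+110,u:u+190,::-1],None,fx=4 if n=="x" else 2.7,fy=2.7 if n!="x" else 4,interpolation=2))
h=np.vstack(o);print(h.shape);cv2.imwrite("pics/z1.png",h)
E
```

```text
t: 1.3
ee_pos: [0.4692, -0.2137, 0.231]
ee_rot: [[1.0, 0.025, -0.001], [0.025, -1.0, 0.0], [-0.001, -0.0, -1.0]]
wrist_force: [0.6, -0.4, -0.2]
finger_gap: 0.0002
grasp_force: 0.0
t: 1.7
ee_pos: [0.4679, -0.2149, 0.1711]
ee_rot: [[1.0, 0.025, -0.002], [0.025, -1.0, 0.001], [-0.002, -0.001, -1.0]]
wrist_force: [0.1, -0.4, 0.7]
finger_gap: -0.0001
grasp_force: 0.0
(594, 513, 3)
```

View pics/z1.png

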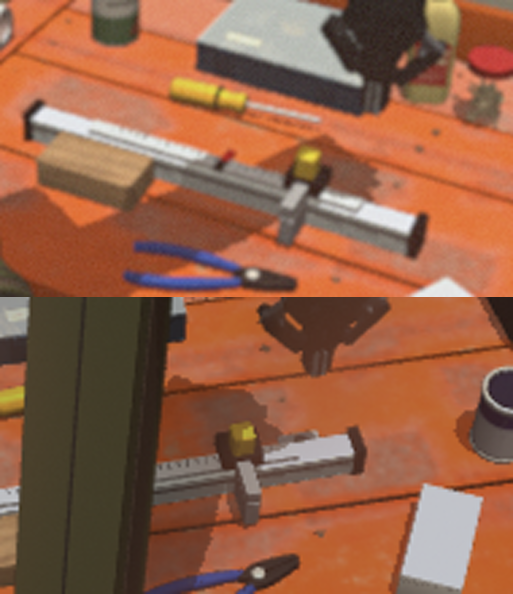

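The stop is now visible in both views, with the post at about scene (365,236) and top (380,218). The fingers hover beyond and above the fence's right end. I'll triangulate.

Run:
```python
from h import *
S=lambda x,y,z:ray("scene",250+x/2.7-.3,180+y/2.7-.3,z)
T=lambda x,y,z:ray("top",290+x/2.7-.3,170+(y-297)/2.7-.3,z)
print("post top S,T",S(308,150,.094),T(243,428,.094))
print("capL S",S(36,109,.04),"capR S",S(418,226,.04),"capR T",T(356,441,.04))
print("tab S",S(229,155,.04), "notch S",S(222,163,.04))
print("tongue low front S",S(287,243,.006),"T",T(252,522,.006))
```

```text
post top S,T [ 0.4750874  -0.14861272  0.094     ] [ 0.46933894 -0.1474701   0.094     ]
capL S [0.46653105 0.19574309 0.04      ] capR S [ 0.47338147 -0.28016208  0.04      ] capR T [ 0.47339114 -0.27344655  0.04      ]
tab S [ 0.49234603 -0.04784251  0.04      ] notch S [ 0.47503867 -0.04730044  0.04      ]
tongue low front S [ 0.41954835 -0.15365008  0.006     ] T [ 0.41358556 -0.14964568  0.006     ]
```

```bash
python3 -m crank '[[[0.3,0,3],[0,0,0],0],[[0,0,3],[0,0,0],0],[[0,0,3],[0,0,0],0],[[0,0,1],[0,0,0],0],[[0,-1,0],[0,0,0],0],[[0,-1,0],[0,0,0],0],[[0,-0.8,0],[0,0,0],0],[[0,-0.4,0],[0,0,0],0],[[0,0,0],[0,0,0],0]]'; python3 -m crank '[[[0,-0.4,0],[0,0,0],0],[[0,-0.4,0],[0,0,0],0],[[0,-0.4,0],[0,0,0],0],[[0,-0.4,0],[0,0,0],0],[[0,-0.4,0],[0,0,0],0],[[0,-0.4,0],[0,0,0],0]]'
```

```text
t: 2.7
ee_pos: [0.4714, -0.1825, 0.0723]
ee_rot: [[1.0, 0.026, 0.001], [0.026, -1.0, -0.001], [0.001, 0.001, -1.0]]
wrist_force: [-0.1, 1.0, 0.1]
finger_gap: 0.0002
grasp_force: 0.0
t: 3.3
ee_pos: [0.4703, -0.1593, 0.0714]
ee_rot: [[1.0, 0.025, 0.0], [0.025, -1.0, -0.001], [0.0, 0.001, -1.0]]
wrist_force: [-0.4, -2.8, 0.3]
finger_gap: 0.0002
grasp_force: 1.6
```

```bash
python3 -m crank '[[[0,-0.5,0],[0,0,0],0],[[0,-0.5,0],[0,0,0],0],[[0,-0.5,0],[0,0,0],0],[[0,-0.5,0],[0,0,0],0],[[0,-0.5,0],[0,0,0],0],[[0,-0.5,0],[0,0,0],0],[[0,-0.5,0],[0,0,0],0],[[0,-0.5,0],[0,0,0],0],[[0,-0.5,0],[0,0,0],0],[[0,-0.5,0],[0,0,0],0],[[0,-0.5,0],[0,0,0],0],[[0,-0.5,0],[0,0,0],0]]'; python3 -m crank '[[[0,-0.3,0],[0,0,0],0],[[0,-0.2,0],[0,0,0],0],[[0,0,0],[0,0,0],0]]'
python3 - <<'E'
from h import *
o=[]
for n,(u,v) in dict(scene=(270,200),top=(290,170)).items():
    p,d=optics.capture(n);np.savez(f"pics/{n}2.npz",p=p,d=d);o.append(cv2.resize(p[v:v+85,u:u+150,::-1],None,fx=3.5,fy=3.5,interpolation=2))
h=np.vstack(o);cv2.imwrite("pics/z2.png",h)
E
```

```text
t: 4.5
ee_pos: [0.4687, -0.0988, 0.0714]
ee_rot: [[1.0, 0.025, 0.0], [0.025, -1.0, 0.0], [0.0, 0.0, -1.0]]
wrist_force: [0.4, -2.9, 2.2]
finger_gap: 0.0001
grasp_force: 1.7
t: 4.8
ee_pos: [0.4685, -0.0934, 0.0712]
ee_rot: [[1.0, 0.026, -0.0], [0.026, -1.0, 0.001], [-0.0, -0.001, -1.0]]
wrist_force: [0.4, -1.1, 0.0]
finger_gap: 0.0002
grasp_force: 0.3
```

View pics/z2.png

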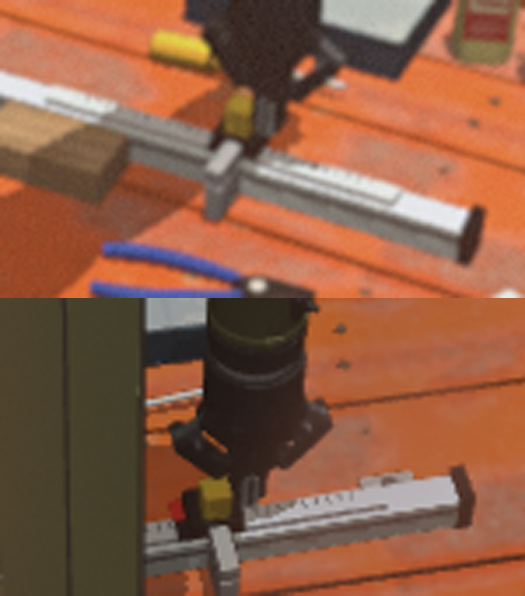

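The top view shows the post at crop (216,485) and the red tab, just left of the carriage, at (178,510). About 15–20 mm of travel is left, so I'll use small increments.

```bash
f(){ grep -E "ee_pos|wrist|grasp" | tr '\n' ' ';echo; }; for i in 1; do
python3 -m crank '[[[0,-0.15,0],[0,0,0],0],[[0,-0.15,0],[0,0,0],0]]'|f
python3 -m crank '[[[0,-0.15,0],[0,0,0],0],[[0,-0.15,0],[0,0,0],0]]'|f
python3 -m crank '[[[0,-0.1,0],[0,0,0],0],[[0,-0.1,0],[0,0,0],0]]'|f
python3 -m crank '[[[0,-0.1,0],[0,0,0],0],[[0,-0.1,0],[0,0,0],0]]'|f
done
```

```text
ee_pos: [0.468, -0.0914, 0.071] wrist_force: [-0.2, -2.7, -0.7] grasp_force: 1.3 
ee_pos: [0.4679, -0.0882, 0.071] wrist_force: [-0.7, -1.8, -1.0] grasp_force: 1.3 
ee_pos: [0.4679, -0.086, 0.0711] wrist_force: [-0.3, -2.2, -2.6] grasp_force: 1.2 
ee_pos: [0.4679, -0.0841, 0.0712] wrist_force: [-0.9, -2.3, -1.4] grasp_force: 1.2
```

```bash
f(){ grep -E "ee_pos|wrist|grasp" | tr '\n' ' ';echo; }
python3 -m crank '[[[0,-0.1,0],[0,0,0],0],[[0,-0.1,0],[0,0,0],0]]'|f
python3 -m crank '[[[0,-0.1,0],[0,0,0],0],[[0,-0.1,0],[0,0,0],0]]'|f
python3 -m crank '[[[0,-0.1,0],[0,0,0],0],[[0,-0.1,0],[0,0,0],0]]'|f
```

```text
ee_pos: [0.468, -0.0821, 0.0712] wrist_force: [-0.6, -2.1, -1.1] grasp_force: 1.2 
ee_pos: [0.468, -0.0801, 0.0713] wrist_force: [-1.5, -2.9, -1.1] grasp_force: 1.2 
ee_pos: [0.468, -0.078, 0.0713] wrist_force: [-2.2, -1.5, 0.1] grasp_force: 1.1
```

```bash
f(){ grep -E "ee_pos|wrist|grasp" | tr '\n' ' ';echo; }
python3 -m crank '[[[0,-0.1,0],[0,0,0],0],[[0,-0.1,0],[0,0,0],0]]'|f
python3 -m crank '[[[0,-0.1,0],[0,0,0],0],[[0,-0.1,0],[0,0,0],0]]'|f
```

```text
ee_pos: [0.4689, -0.0756, 0.0716] wrist_force: [0.4, 0.0, 0.7] grasp_force: 0.1 
ee_pos: [0.4688, -0.0737, 0.0716] wrist_force: [0.3, 0.3, 1.0] grasp_force: 0.0
```

Run:
```python
from h import *
p,d=optics.capture("top");q=p[195:240,300:380]
for nm,lo,hi in(("yellow",(20,130,60),(35,255,255)),("red",(0,200,60),(4,255,255)),("red2",(172,150,60),(180,255,255))):
    u,v=blob(p,lo,hi,(325,195,380,240));print(nm,len(u),u.mean() if len(u) else 0,v.mean() if len(v) else 0)
```

```text
yellow 101 342.7227722772277 228.15841584158414
red 0 0 0
red2 0 0 0
```

The force dropped to zero at y≈-0.077, so the stop has jumped home. I'll back off, rise, and look again.

```bash
python3 -m crank '[[[0,0.7,0],[0,0,0],0],[[0,0.7,0],[0,0,0],0],[[0,0,3.0e-9],[0,0,0],0],[[0,0,-3],[0,0,0],0],[[0,0,-3],[0,0,0],0],[[0,0,-3],[0,0,0],0],[[-1,0,-1],[0,0,0],0],[[-2,0,0],[0,0,0],0],[[0,0,0],[0,0,0],0]]'
python3 - <<'E'
from h import *
print(np.round(r.observe()['qpos'],3))
o=[]
for n,(u,v) in dict(scene=(270,200),top=(290,170)).items():
    p,d=optics.capture(n);np.savez(f"pics/{n}3.npz",p=p,d=d);o.append(cv2.resize(p[v:v+85,u:u+150,::-1],None,fx=3.5,fy=3.5,interpolation=2))
h=np.vstack(o);cv2.imwrite("pics/z3.png",h)
E
```

```text
t: 7.65
ee_pos: [0.4351, -0.0887, 0.1708]
ee_rot: [[1.0, 0.024, -0.003], [0.024, -1.0, 0.001], [-0.003, -0.001, -1.0]]
wrist_force: [0.2, 0.3, -0.3]
finger_gap: -0.0001
grasp_force: 0.0
[-0.201  0.163 -0.432  0.98  -0.     2.916]
```

View pics/z3.png

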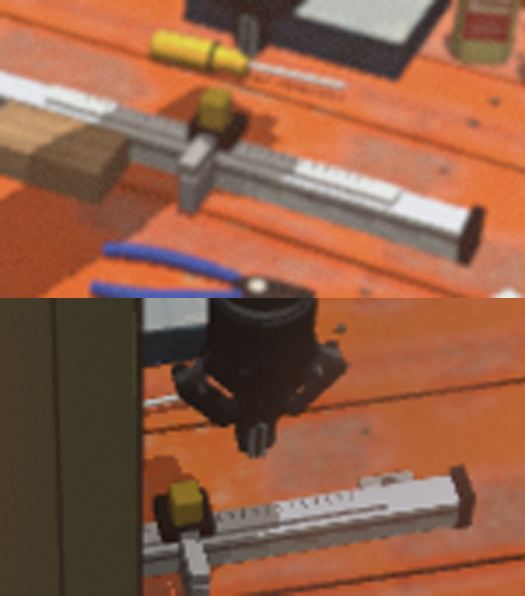

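The stop's carriage now covers the red tab, with the post at scene (331,231) and top (343,229). The offcut is untouched. I'll turn the tool 90° so that two slightly open fingers make a wide pusher.

```bash
python3 -m crank '[[[0,0,0],[0,0,-8.18],0],[[0,0,0],[0,0,-8.18],0],[[0,0,0],[0,0,-8.18],0],[[0,0,0],[0,0,-8.18],0],[[0,0,0],[0,0,-8.18],0],[[0,0,0],[0,0,-8.18],0.24],[[0,0,0],[0,0,-8.18],0.24],[[0,0,0],[0,0,-8.18],0.24],[[0,0,0],[0,0,-8.18],0.24],[[0,0,0],[0,0,-8.18],0.24],[[0,0,0],[0,0,-8.18],0.24]]'; python3 -m crank '[[[3.5,0,0],[0,0,0],0.24],[[3.5,0,0],[0,0,0],0.24],[[3.5,0,0],[0,0,0],0.24],[[3.5,0,0],[0,0,0],0.24],[[3.5,0,0],[0,0,0],0.24],[[3.5,0,0],[0,0,0],0.24],[[3.5,0,0],[0,0,0],0.24],[[3,0,0],[0,0,0],0.24],[[0,0,0],[0,0,0],0.24],[[0,0,0],[0,0,0],0.24]]'
python3 - <<'E'
from h import *
o=[]
for n,(u,v) in dict(scene=(250,180),top=(240,190)).items():
    p,d=optics.capture(n);np.savez(f"pics/{n}4.npz",p=p,d=d);o.append(cv2.resize(p[v:v+100,u:u+180,::-1],None,fx=3,fy=3,interpolation=2))
h=np.vstack(o);cv2.imwrite("pics/z4.png",h)
E
```

```text
t: 8.85
ee_pos: [0.4389, -0.0889, 0.1706]
ee_rot: [[-0.031, 1.0, -0.001], [1.0, 0.031, 0.0], [0.0, -0.001, -1.0]]
wrist_force: [-0.8, 0.3, -0.0]
finger_gap: 0.0206
grasp_force: 0.0
t: 9.85
ee_pos: [0.4316, 0.1864, 0.1705]
ee_rot: [[-0.026, 1.0, -0.001], [1.0, 0.026, -0.001], [-0.001, -0.001, -1.0]]
wrist_force: [0.3, 0.2, -0.3]
finger_gap: 0.0205
grasp_force: 0.0
```

View pics/z4.png

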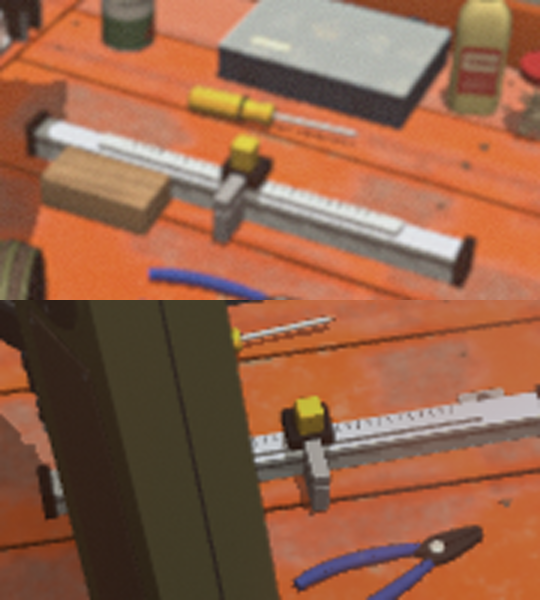

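The scene view shows the whole fence, with the stop at about (331,231) in line with the tab and the offcut at about (285,242). In the top view the arm hides the offcut.

Run:
```python
from h import *
S=lambda x,y,z:ray("scene",250+x/3-.33,180+y/3-.33,z)
T=lambda x,y,z:ray("top",240+x/3-.33,190+(y-300)/3-.33,z)
pr=lambda n,*a:print(n,*[np.round(i[:2],4) for i in a])
pr("post",S(243,143,.094),T(311,404,.094))
pr("tongue+y bottom",S(214,236,.006),T(313,508,.006))
pr("tongue top +y front edge",S(217,199,.06),T(310,474,.06))
pr("offcut bl br fr fl",S(64,149,.038),S(170,180,.038),S(148,209,.038),S(43,180,.038))
pr("offcut bottom fr, near-bottom right br", S(148,231,0),S(170,201,0),S(43,202,0))
pr("capL",S(38,130,.04))
```

```text
post [ 0.4652 -0.0461] [ 0.466  -0.0449]
tongue+y bottom [ 0.4181 -0.0392] [ 0.4127 -0.0378]
tongue top +y front edge [ 0.4116 -0.0448] [ 0.4128 -0.0343]
offcut bl br fr fl [0.4375 0.1479] [0.4424 0.0241] [0.3902 0.021 ] [0.3816 0.1387]
offcut bottom fr, near-bottom right br [0.4003 0.027 ] [0.4543 0.0305] [0.3907 0.1469]
capL [0.4516 0.1889]
```

```bash
python3 -m crank '[[[0.2,-2.1,0],[0,0,0],0.24],[[0,0,3],[0,0,0],0.24],[[0,0,3],[0,0,0],0.24],[[0,0,3],[0,0,0],0.24],[[0,0,3],[0,0,0],0.24],[[0,0,2],[0,0,0],0.24],[[0,0,1.5],[0,0,0],0.24],[[0,0,0],[0,0,0],0.24],[[0,0,0],[0,0,0],0.24]]'; python3 -m crank '[[[-0.4,0,0],[0,0,0],0.24],[[-0.4,0,0],[0,0,0],0.24],[[-0.4,0,0],[0,0,0],0.24],[[-0.4,0,0],[0,0,0],0.24],[[-0.4,0,0],[0,0,0],0.24],[[-0.4,0,0],[0,0,0],0.24],[[-0.4,0,0],[0,0,0],0.24]]'
```

```text
t: 10.85
ee_pos: [0.4106, 0.1866, 0.0164]
ee_rot: [[-0.023, 1.0, -0.001], [1.0, 0.023, -0.0], [-0.0, -0.001, -1.0]]
wrist_force: [-0.5, 0.7, -1.1]
finger_gap: 0.0204
grasp_force: 0.0
t: 11.55
ee_pos: [0.4113, 0.1593, 0.0163]
ee_rot: [[-0.025, 1.0, 0.0], [1.0, 0.025, 0.001], [0.001, 0.0, -1.0]]
wrist_force: [0.6, 1.2, 0.3]
finger_gap: 0.0202
grasp_force: 0.8
```

```bash
f(){ grep -E "ee_pos|wrist|grasp" | tr '\n' ' ';echo; }
python3 -m crank '[[[-0.4,0,0],[0,0,0],0.24],[[-0.4,0,0],[0,0,0],0.24],[[-0.4,0,0],[0,0,0],0.24],[[-0.4,0,0],[0,0,0],0.24],[[-0.4,0,0],[0,0,0],0.24]]'|f
python3 -m crank '[[[-0.4,0,0],[0,0,0],0.24],[[-0.4,0,0],[0,0,0],0.24],[[-0.4,0,0],[0,0,0],0.24],[[-0.4,0,0],[0,0,0],0.24],[[-0.4,0,0],[0,0,0],0.24]]'|f
python3 -m crank '[[[-0.4,0,0],[0,0,0],0.24],[[-0.2,0,0],[0,0,0],0.24],[[-0.1,0,0],[0,0,0],0.24]]'|f
python3 - <<'E'
from h import *
p,d=optics.capture("scene");np.savez("pics/scene5.npz",p=p,d=d);cv2.imwrite("pics/z5.png",cv2.resize(p[190:270,250:380,::-1],None,fx=5,fy=5,interpolation=2))
E
```

```text
ee_pos: [0.4118, 0.1393, 0.0164] wrist_force: [-0.7, 1.5, -0.2] grasp_force: 0.9 
ee_pos: [0.4123, 0.1192, 0.0163] wrist_force: [0.2, 2.0, 0.1] grasp_force: 1.1 
ee_pos: [0.4124, 0.1123, 0.0163] wrist_force: [0.3, 2.7, 0.7] grasp_force: 1.1
```

View pics/z5.png

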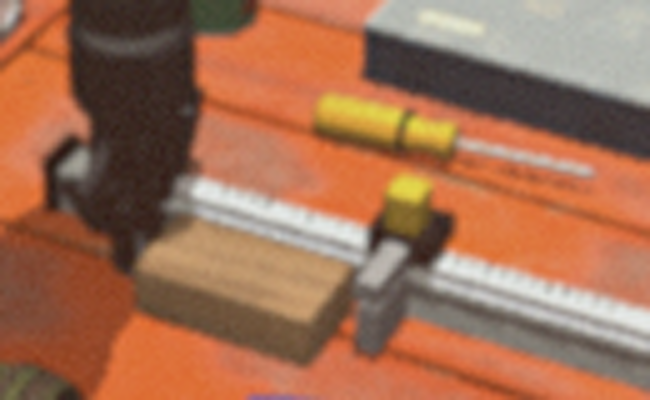

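The offcut is parallel to the fence, and a small gap remains between its end and the tongue (crop x≈350–360). I'll creep up in small steps.

```bash
f(){ grep -E "ee_pos|wrist|grasp" | tr '\n' ' ';echo; }
python3 -m crank '[[[-0.15,0,0],[0,0,0],0.24],[[-0.15,0,0],[0,0,0],0.24],[[-0.15,0,0],[0,0,0],0.24],[[-0.15,0,0],[0,0,0],0.24]]'|f
python3 -m crank '[[[-0.1,0,0],[0,0,0],0.24],[[-0.1,0,0],[0,0,0],0.24]]'|f
python3 -m crank '[[[-0.1,0,0],[0,0,0],0.24],[[-0.1,0,0],[0,0,0],0.24]]'|f
python3 -m crank '[[[-0.07,0,0],[0,0,0],0.24],[[-0.07,0,0],[0,0,0],0.24]]'|f
```

```text
ee_pos: [0.4126, 0.1065, 0.0163] wrist_force: [-0.1, 1.9, 1.4] grasp_force: 1.2 
ee_pos: [0.4126, 0.1045, 0.0163] wrist_force: [0.8, 3.2, 1.5] grasp_force: 1.2 
ee_pos: [0.4127, 0.1025, 0.0163] wrist_force: [-0.8, 3.2, 1.2] grasp_force: 1.3 
ee_pos: [0.4127, 0.1011, 0.0163] wrist_force: [0.3, 3.1, 0.8] grasp_force: 1.3
```

```bash
f(){ grep -E "ee_pos|wrist|grasp" | tr '\n' ' ';echo; }
python3 -m crank '[[[-0.05,0,0],[0,0,0],0.24],[[-0.05,0,0],[0,0,0],0.24]]'|f
python3 -m crank '[[[-0.05,0,0],[0,0,0],0.24],[[-0.05,0,0],[0,0,0],0.24]]'|f
python3 -m crank '[[[-0.05,0,0],[0,0,0],0.24],[[-0.05,0,0],[0,0,0],0.24]]'|f
python3 -m crank '[[[-0.05,0,0],[0,0,0],0.24],[[-0.05,0,0],[0,0,0],0.24]]'|f
```

```text
ee_pos: [0.4127, 0.1001, 0.0163] wrist_force: [-0.2, 2.2, 1.5] grasp_force: 1.3 
ee_pos: [0.4127, 0.0991, 0.0163] wrist_force: [-1.1, 3.4, 1.9] grasp_force: 1.4 
ee_pos: [0.4128, 0.0981, 0.0163] wrist_force: [0.0, 3.3, 1.6] grasp_force: 1.4 
ee_pos: [0.4128, 0.0971, 0.0163] wrist_force: [0.4, 3.4, 0.8] grasp_force: 1.4
```

```bash
f(){ grep -E "ee_pos|wrist|grasp" | tr '\n' ' ';echo; }
python3 -m crank '[[[-0.05,0,0],[0,0,0],0.24]]'|f
python3 -m crank '[[[-0.05,0,0],[0,0,0],0.24]]'|f
python3 -m crank '[[[-0.05,0,0],[0,0,0],0.24]]'|f
python3 -m crank '[[[-0.05,0,0],[0,0,0],0.24]]'|f
python3 - <<'E'
from h import *
p,d=optics.capture("scene");np.savez("pics/scene6.npz",p=p,d=d);cv2.imwrite("pics/z6.png",cv2.resize(p[215:270,270:360,::-1],None,fx=7,fy=7,interpolation=2))
for f in ("scene4","scene5","scene6"):
    u,v=blob(np.load(f"pics/{f}.npz")['p'],(22,120,100),(35,255,255),(322,215,345,245));print(f,len(u),u.mean(),v.mean())
E
```

```text
ee_pos: [0.4128, 0.0966, 0.0163] wrist_force: [0.4, 3.6, 2.4] grasp_force: 1.4 
ee_pos: [0.4128, 0.0961, 0.0163] wrist_force: [0.1, 3.0, 1.4] grasp_force: 1.4 
ee_pos: [0.4128, 0.0956, 0.0163] wrist_force: [-0.4, 3.3, 1.8] grasp_force: 1.5 
ee_pos: [0.4129, 0.0951, 0.0163] wrist_force: [0.7, 3.1, 2.5] grasp_force: 1.5 
scene4 59 333.08474576271186 223.03389830508473
scene5 61 333.1311475409836 223.1639344262295
scene6 59 333.06779661016947 223.0677966101695
```

View pics/z6.png

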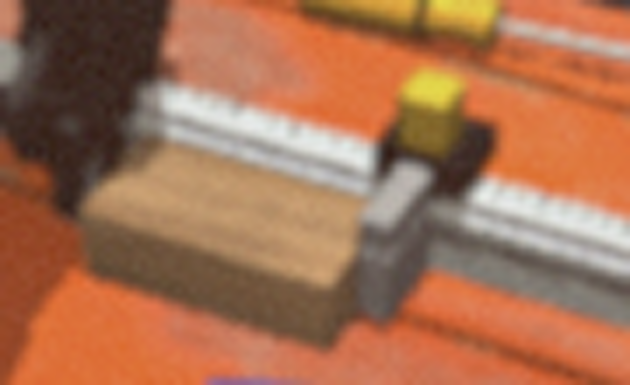

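The stop hasn't moved (post blob unchanged to 0.1 px), and the offcut's end is within a few mm of the tongue (crop x≈355). I'll keep creeping.

```bash
f(){ grep -E "ee_pos|wrist|grasp" | tr '\n' ' ';echo; }
python3 -m crank '[[[-0.05,0,0],[0,0,0],0.24]]'|f
python3 -m crank '[[[-0.05,0,0],[0,0,0],0.24]]'|f
python3 -m crank '[[[-0.05,0,0],[0,0,0],0.24]]'|f
python3 -m crank '[[[-0.05,0,0],[0,0,0],0.24]]'|f
```

```text
ee_pos: [0.4128, 0.0946, 0.0163] wrist_force: [-0.0, 2.5, 2.0] grasp_force: 1.5 
ee_pos: [0.4129, 0.0941, 0.0163] wrist_force: [0.4, 2.3, 1.8] grasp_force: 1.5 
ee_pos: [0.4129, 0.0939, 0.0163] wrist_force: [-0.6, 4.8, 1.7] grasp_force: 2.3 
ee_pos: [0.4129, 0.0938, 0.0163] wrist_force: [-1.6, 7.5, 2.1] grasp_force: 3.1
```

Contact: the fingers stalled at y≈0.0938 and the force rose to 7.5 N. I'll back off straight, rise, and check.

```bash
python3 -m crank '[[[0.3,0,0],[0,0,0],0.24],[[1,0,0],[0,0,0],0.24],[[1.5,0,0],[0,0,0],0.24],[[0,0,-3],[0,0,0],0.24],[[0,0,-4],[0,0,0],0.24],[[0,0,-4],[0,0,0],0.24],[[4,0,-2],[0,0,0],0.24],[[4.5,0,0],[0,0,0],0.24],[[4.5,0,0],[0,0,0],0.24],[[4.5,0,0],[0,0,0],0.24],[[0,0,0],[0,0,0],0.24],[[0,0,0],[0,0,0],0.24]]'
python3 - <<'E'
from h import *
o=[]
for n,(u,v) in dict(scene=(280,205),top=(275,200)).items():
    p,d=optics.capture(n);np.savez(f"pics/{n}7.npz",p=p,d=d);o.append(cv2.resize(p[v:v+60,u:u+110,::-1],None,fx=5,fy=5,interpolation=2))
cv2.imwrite("pics/z7.png",np.vstack(o))
for f,b in (("scene4",(322,215,345,245)),("scene7",(322,215,345,245)),("top4",(330,215,355,240)),("top7",(330,215,355,240))):
    u,v=blob(np.load(f"pics/{f}.npz")['p'],(22,120,100),(35,255,255),b);print(f,len(u),u.mean(),v.mean())
E
```

```text
t: 16.75
ee_pos: [0.4071, 0.2965, 0.1457]
ee_rot: [[-0.027, 1.0, -0.001], [1.0, 0.027, -0.002], [-0.002, -0.001, -1.0]]
wrist_force: [-0.4, -0.8, -0.5]
finger_gap: 0.0206
grasp_force: 0.0
scene4 59 333.08474576271186 223.03389830508473
scene7 58 333.2241379310345 223.0
top4 57 342.7368421052632 225.57894736842104
top7 57 342.7368421052632 225.57894736842104
```

View pics/z7.png

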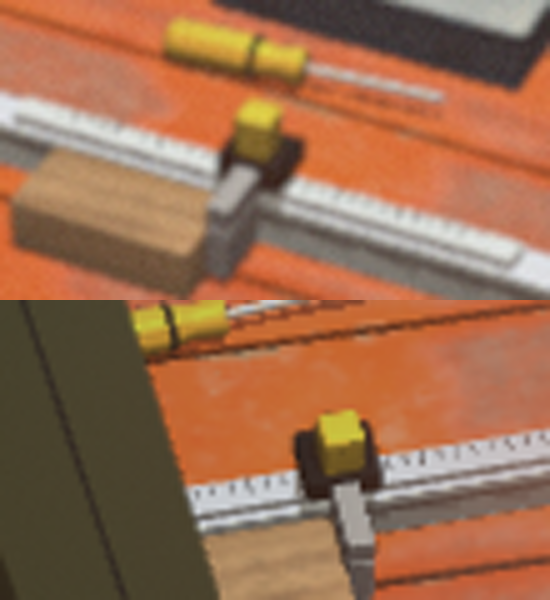

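The offcut's end rests against the tongue in both views (scene crop x≈208, top crop x≈345). The post is exactly where it was when it dropped into the notch, and the robot is clear.

```bash
python3 -c "
from workcell import ticket
print(ticket.sign_off())"
```

```text
the job is handed in; nothing more can be done
None
```

The job is handed in at about 17 s: the stop sits in its notch, the offcut rests against its tongue, and the stop did not move when the offcut met it; the sign-off gave no verdict.

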